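Scrub the humidifier tanks and snug up their plugs

ROBOT

A 6-joint arm with a two-finger parallel gripper is mounted at the origin on a cart in front of the work surface, level with it; the furniture and walls round the work are solid. World frame = base frame: x ahead of the robot, y to its left, z up, the work surface at z = 0. Lengths are in mm, angles in rad, forces in N, time in s.
With the tool pointing down it reaches from about 350 to 875 mm from the base axis. Payload 4.2 kg.
Tool frame: the origin (TCP) lies at the very end of the fingers, on their centre line; the grasp point (between the pads) lies 19 mm behind it; z points along the fingers, y is the line along which they close (so a half turn about z gives the same grasp; the last joint's range is limited). The gripper opens to 85 mm and grips with 20 to 120 N. Pads are 22 mm wide; open, the fingers measure 114 mm over their backs; the gripper's body (76 mm by 85 mm) begins 54 mm behind the grasp point. The pads swing forward as they close: fully open they stand 13 mm farther back than shut.
Start: joints at [-1.045, 0.385, 0.008, 0, -1.194, -0.259], TCP at [164.795, -602.861, 231.312] pointing down, gripper open.
Joint ranges: [-3.14, 3.14], [-1.21, 2.06], [-1.07, 1.41], [-3.16, 2.05], [-2.99, -0.16], [-3.1, 3.1]. Speed limits (rad/s): [2.79, 2.79, 3.14, 3.14, 3.14, 3.14].

INTERFACE

Orientations are given as a unit quaternion [x, y, z, w].
In Python, from bench import read_state, get_image, camera_model, job_done gives the robot as it stands.
- The arm moves only by the shell command python3 -m handwheel 'ROWS'. ROWS is JSON, a list of rows, each a list of 7 numbers: the shift along the tool's x, y, z in m, then the turn, a rotation vector about the tool's x, y, z in rad, then the gripper's target within -1 to 1 (fully open at 1, half-way at 0, shut at -1). In form: [[dx, dy, dz, wx, wy, wz, jaw], ...]. A call has 1 to 10 rows; each row is the pose to reach, as a shift and turn from the pose commanded when the call began, along the tool's axes at that moment; what a row does not reach only later rows make up. A row lasts 1/8 s, in which the tool goes at most 62.5 mm and 10.7 degrees, less where a joint would pass 70% of its speed; a pose out of reach is approached as far as the arm can. A call with a gripper value outside its range is refused whole. The fingers move at their own pace and stop on an object; the grip force is fixed at half the most. Time passes only in rows, so rows that repeat a pose let the fingers close. It gives the time, the measured TCP pose, the force, the opening and the grip force at its end, in the units of the state.
- read_state(): the state, without advancing time (a new reading comes with each control period).
- get_image(name): name is "scene" or "side" or "wrist"; returns (picture, depth): 384x512x3 uint8, blue, green, red; 384x512 float32, mm along the optical axis (not along the pixel's ray), 0 where there is no reading.
- camera_model(name): a dict with "K" (3x3 intrinsics, pixels), "rvec" (rotation vector, rad) and "tvec" (3), from world to camera coordinates, as OpenCV has them; the wrist camera has in their place "hand_eye" (4x4, takes a point from camera to tool coordinates, whose origin is the TCP and whose axes are the flange's). Camera axes: x right, y down, z forward; pixel columns grow to the right and rows downward; lengths in mm; the calibration is good to about 2 mm. A picture is of the moment at which its call begins: read the wrist's pose just before it. camera_model takes no time and is no camera call.
- job_done(): hands the job in; it is judged then, once.
The state is a dict: "clock": time; "joints": joint angles; "joint_vel": joint speeds; "joint_efforts": joint torques, N m; "position": TCP position; "ee_rot": TCP orientation; "contact_force": force on the tool from outside, world axes, zero at the start; "wrist_torque": the same for the moment, N m; "gripper_width": finger opening in mm; "grasp_force": force on a finger pad.
Only numpy, scipy, OpenCV 4.12 (cv2) and the standard library are available. Lean on these libraries where they do the work, as an engineer would, in place of code of your own. Each camera call takes 0.05 s, during which the arm holds its last target. There are 200 camera calls.

TASK

Scrub out the office humidifier's tanks with the bottle brush, cleanest first (blue, then grey, then red, whichever of them are there): in each, push the brush right to the bottom, draw it up until the end of its head is well above mid-height of the cup, and push it to the bottom a second time. When all are scrubbed, put the brush back upright in its stand and tighten each tank's yellow tapered plug clockwise until it bites and then about an eighth of a turn more, so that it is snug, but never as much as a quarter turn past the bite. Leave the things at the front of the desk where they are.

Things in the scene. Friction and masses are not known exactly. Their poses are not given: they have to be found in the camera images.
- brush_grip (a point): middle of the grip of the bottle brush: a round green handle, 15 mm diameter, 80 mm long (from 42 mm below to 38 mm above this point), vertical while the brush stands in its stand; the point's z runs from the bristles to the handle's end. The brush is 184 mm long and weighs about 50 g
- brush_tip (a point): centre of the flat lower end of the brush's bristle head (white, 28 mm diameter, 58 mm long, stiff), 145 mm below the grip point along the brush's axis
- stand_floor (a point): brush stand: loose white beaker-like well on a grey foot (72 mm diameter), 0.6 kg; this point is the centre of the well's inner floor, 10 mm above the desk; the well's bore is 39 mm wide, flaring to 52 mm at its rim, which is 62 mm above this point; its z points up. The brush stands in it head down and belongs there
- tank_blue_floor (a point): centre of the inner floor of the blue humidifier tank: an open round cup on a heavy white foot plate 185x84 mm that stands on the desk (3 kg in all, so it keeps its place while the plug is turned); inner diameter 66 mm, rim 74 mm above this point (90 mm above the desk); its x axis points from the plug stub to the cup, z up. The plug's axis is at x = -95 mm. May be absent (None)
- plug_blue_grip (a point): middle of the wing of the blue tank's tapered plug: an upright yellow wing, 44 mm long (point's x), 12 mm thick (point's y), 32 mm tall (from 83 to 115 mm above the desk; this point at 100 mm), with a 12 mm neck below it, on a vertical axis in the stub beside the cup. Seen from above it tightens clockwise and hardly sinks. The plug starts loose
- nip_blue (a joint): how far the blue tank's plug has been turned clockwise since its taper bit, rad; 0 while it still runs loose. The loose plug turns easily (about 0.02 N m) for an unknown 1.6 to 3.6 rad; then the taper bites, resistance jumps to 0.15 N m and grows by 0.08 N m per rad, and the plug stays where it is left. Gripping it with about 40 N holds without slipping
- tank_grey_floor (a point): centre of the inner floor of the grey humidifier tank: an open round cup on a heavy white foot plate 185x84 mm that stands on the desk (3 kg in all, so it keeps its place while the plug is turned); inner diameter 66 mm, rim 74 mm above this point (90 mm above the desk); its x axis points from the plug stub to the cup, z up. The plug's axis is at x = -95 mm. May be absent (None)
- plug_grey_grip (a point): middle of the wing of the grey tank's tapered plug: an upright yellow wing, 44 mm long (point's x), 12 mm thick (point's y), 32 mm tall (from 83 to 115 mm above the desk; this point at 100 mm), with a 12 mm neck below it, on a vertical axis in the stub beside the cup. Seen from above it tightens clockwise and hardly sinks. The plug starts loose
- nip_grey (a joint): how far the grey tank's plug has been turned clockwise since its taper bit, rad; 0 while it still runs loose. The loose plug turns easily (about 0.02 N m) for an unknown 1.6 to 3.6 rad; then the taper bites, resistance jumps to 0.15 N m and grows by 0.08 N m per rad, and the plug stays where it is left. Gripping it with about 40 N holds without slipping
- tank_red_floor (a point): centre of the inner floor of the red humidifier tank: an open round cup on a heavy white foot plate 185x84 mm that stands on the desk (3 kg in all, so it keeps its place while the plug is turned); inner diameter 66 mm, rim 74 mm above this point (90 mm above the desk); its x axis points from the plug stub to the cup, z up. The plug's axis is at x = -95 mm. May be absent (None)
- plug_red_grip (a point): middle of the wing of the red tank's tapered plug: an upright yellow wing, 44 mm long (point's x), 12 mm thick (point's y), 32 mm tall (from 83 to 115 mm above the desk; this point at 100 mm), with a 12 mm neck below it, on a vertical axis in the stub beside the cup. Seen from above it tightens clockwise and hardly sinks. The plug starts loose
- nip_red (a joint): how far the red tank's plug has been turned clockwise since its taper bit, rad; 0 while it still runs loose. The loose plug turns easily (about 0.02 N m) for an unknown 1.6 to 3.6 rad; then the taper bites, resistance jumps to 0.15 N m and grows by 0.08 N m per rad, and the plug stays where it is left. Gripping it with about 40 N holds without slipping
- sticky_pad_pink_mid (a point): pink sticky note pad, 50x50x16 mm, lying loose on the desk at the front; this point is 8 mm above the desk; a bystander
- mini_stapler_mid (a point): small red stapler, 28x111x36 mm, lying loose on the desk at the front; this point is 8 mm above the desk; a bystander
- eraser_mid (a point): blue and white eraser, 21x45x13 mm, lying loose on the desk at the front; this point is 8 mm above the desk; a bystander
Things that resemble listed ones, but are neither listed nor needed, are in the scene too. Of the things that look like the part that bears brush_grip, the larger one is meant.

How it is judged (in metres and radians):
On the way, in this order (a step that is already met when the one before it is completed fails the run):
1. the brush reaches the bottom of the blue tank (end within 20 mm of the floor) (horizontal distance between brush_tip and tank_blue_floor below 0.03 m and z of brush_tip in the frame of tank_blue_floor below 0.02 m), for 0.1 s.
2. it is drawn up the blue tank (end more than 42 mm above the floor) (horizontal distance between brush_tip and tank_blue_floor below 0.03 m and z of brush_tip in the frame of tank_blue_floor above 0.042 m), for 0.1 s.
3. it is pushed to the bottom of the blue tank a second time (all of step 1), for 0.1 s.
4. the brush reaches the bottom of the grey tank (end within 20 mm of the floor) (horizontal distance between brush_tip and tank_grey_floor below 0.03 m and z of brush_tip in the frame of tank_grey_floor below 0.02 m), for 0.1 s.
5. it is drawn up the grey tank (end more than 42 mm above the floor) (horizontal distance between brush_tip and tank_grey_floor below 0.03 m and z of brush_tip in the frame of tank_grey_floor above 0.042 m), for 0.1 s.
6. it is pushed to the bottom of the grey tank a second time (all of step 4), for 0.1 s.
7. the brush reaches the bottom of the red tank (end within 20 mm of the floor) (horizontal distance between brush_tip and tank_red_floor below 0.03 m and z of brush_tip in the frame of tank_red_floor below 0.02 m), for 0.1 s.
8. it is drawn up the red tank (end more than 42 mm above the floor) (horizontal distance between brush_tip and tank_red_floor below 0.03 m and z of brush_tip in the frame of tank_red_floor above 0.042 m), for 0.1 s.
9. it is pushed to the bottom of the red tank a second time (all of step 7), for 0.1 s.
10. after the scrubbing, every plug is snug (turned 0.2 to 1.45 rad past the bite) (value of joint nip_blue between 0.2 and 1.45 rad and value of joint nip_grey between 0.2 and 1.45 rad and value of joint nip_red between 0.2 and 1.45 rad), for 0.2 s.
At the end, for the whole second after the job is handed in: Every plug present has been turned 0.2 to 1.45 rad past its bite; the brush stands in its stand, released and at rest: its end within 20 mm sideways and 15 mm upward of the well's floor centre, tilted less than 0.25 rad; the stand is upright (within 0.1 rad) (all of step 10 and horizontal distance between brush_tip and stand_floor below 0.02 m and z of brush_tip in the frame of stand_floor below 0.015 m and angle between brush_grip's own z axis and vertical below 0.25 rad and angle between stand_floor's own z axis and vertical below 0.1 rad and linear speed of each of brush, stand below 0.02 m/s); the robot touches nothing.
It fails at once if a plug is over-tightened (more than 1.45 rad past the bite) (value of joint any of nip_blue, nip_grey, nip_red above 1.45 rad).
It fails at once if the sticky pad pink is moved more than 30 mm (distance of sticky_pad_pink_mid from where it was at the start of the episode above 0.03 m).
It fails at once if the mini stapler is moved more than 30 mm (distance of mini_stapler_mid from where it was at the start of the episode above 0.03 m).
It fails at once if the eraser is moved more than 30 mm (distance of eraser_mid from where it was at the start of the episode above 0.03 m).
Of tank_blue, tank_grey, tank_red only 2 to 3 are there at a start; the rules pass over those that are not, and their reading is None.
At some moment in a run one of stand may be knocked a few centimetres aside while the robot is not near it.
It also fails if it takes over 210 s, if anything falls off the work surface, if the arm or the gripper's body presses on something with over 40 N, if the wrist force passes 120 N, or if a joint passes its speed limit or range.

## Working session

There is one attempt and no reset: what is moved stays moved. The work goes in short steps, Python scripts to look and compute and a shell command to move; the robot and the scene stay as the last step left them, time stands still between calls to the robot, and variables do not carry over. Pictures are saved under pics/ and viewed, at most 14 in all, crops included, and the job is handed in when it is done.

```bash
mkdir -p pics; ls
cat > h.py <<'E'
import numpy as np, cv2
from scipy.spatial.transform import Rotation as R
from bench import read_state, get_image, camera_model
def grab(name, fn=None):
    s=read_state(); im,d=get_image(name); m=camera_model(name)
    if 'hand_eye' in m:
        T=np.eye(4);T[:3,:3]=R.from_quat(s['ee_rot']).as_matrix();T[:3,3]=s['position'];T=T@np.array(m['hand_eye'])
    else:
        W=np.eye(4);W[:3,:3]=R.from_rotvec(np.ravel(m['rvec'])).as_matrix();W[:3,3]=np.ravel(m['tvec']);T=np.linalg.inv(W)
    np.savez('last_%s.npz'%name,im=im,d=d,T=T,K=np.array(m['K']))
    if fn: cv2.imwrite('pics/'+fn,im)
    return im,d,T,np.array(m['K'])
def load(name):
    z=np.load('last_%s.npz'%name); return z['im'],z['d'],z['T'],z['K']
def cloud(d,T,K):
    v,u=np.mgrid[:d.shape[0],:d.shape[1]]
    p=np.stack([(u-K[0,2])/K[0,0]*d,(v-K[1,2])/K[1,1]*d,d],-1)@T[:3,:3].T+T[:3,3]
    p[d<=0]=np.nan
    return p
def ray_z(u,v,z,T,K):
    r=T[:3,:3]@np.array([(u-K[0,2])/K[0,0],(v-K[1,2])/K[1,1],1]); return T[:3,3]+r*(z-T[2,3])/r[2]
E
python3 - <<'E'
from h import *
s=read_state();print(s)
print(R.from_quat(s['ee_rot']).as_matrix().round(3))
a=grab('scene')[0];b=grab('side')[0]
cv2.imwrite('pics/a.png',cv2.resize(a,(800,600)));cv2.imwrite('pics/b.png',cv2.resize(b,(800,600)))
E
```

```text
pics
{'clock': 0.0, 'joints': array([-1.04537471e+00,  3.85571846e-01,  6.61220558e-03, -5.21954582e-04,
       -1.19400258e+00, -2.58599817e-01]), 'joint_vel': array([ 0.0001317 , -0.00181614, -0.00024581,  0.00029468, -0.00228611,
       -0.00044418]), 'joint_efforts': array([-8.11668360e-05, -3.92288697e+01,  1.88401830e+01,  4.18627962e+00,
       -4.67803708e-03,  1.70194517e-05]), 'position': array([ 164.65765531, -602.30516696,  230.2036233 ]), 'ee_rot': array([-1.32919985e-01,  9.91126150e-01,  1.09347090e-03, -1.89572788e-04]), 'contact_force': array([0.39791242, 0.90208377, 0.05614974]), 'wrist_torque': array([ 0.02529328, -0.00476581, -0.01395108]), 'grasp_force': 0.0, 'gripper_width': 85.80217026981606}
[[-0.965 -0.263 -0.001]
 [-0.263  0.965  0.002]
 [ 0.     0.002 -1.   ]]
```

View pics/a.png

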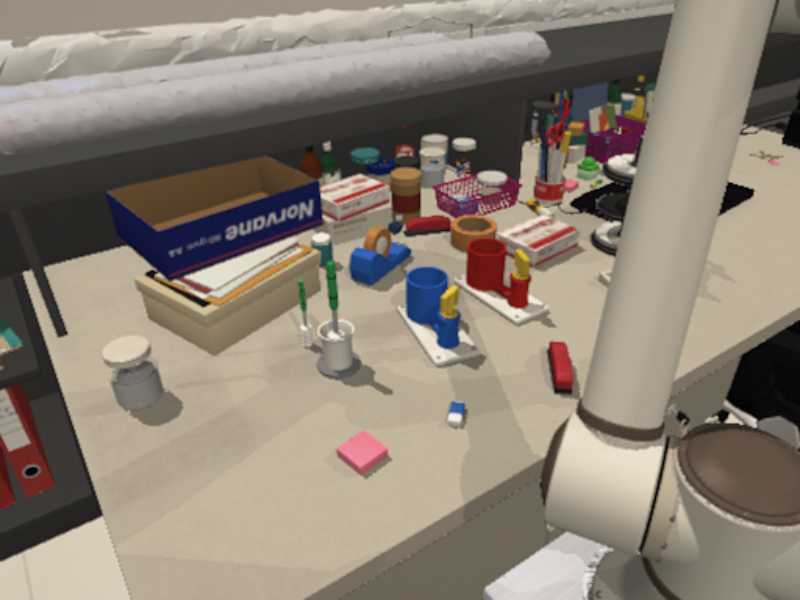

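View pics/b.png

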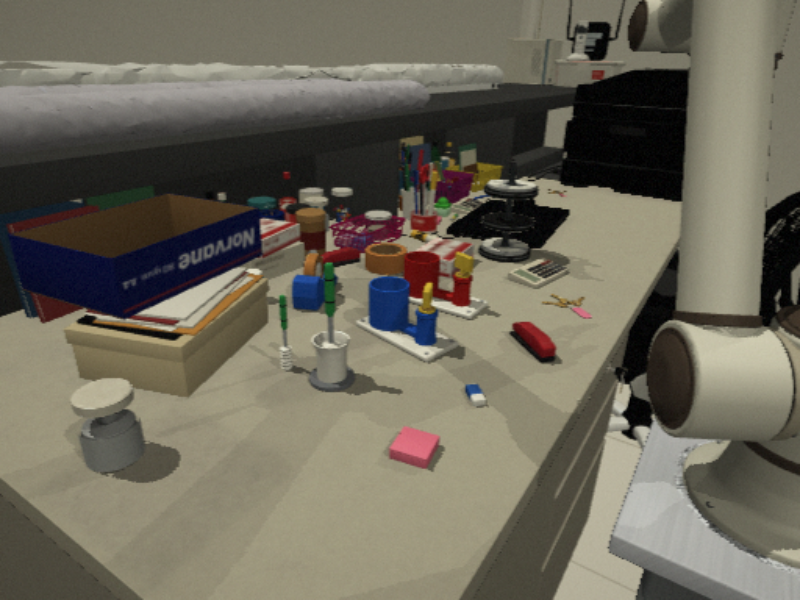

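The scene shows the large green brush in the stand (scene ~(333,290), beaker at (337,345)). A smaller green brush leans beside it at (303,300). The larger one in the stand is meant, and I'll confirm that in a crop. The blue tank is at (427,295) with its plug at (449,300), and the red tank at (487,262) with its plug at (521,264). No grey tank is visible: the grey thing at (138,380) is a lidded jar.

Run:
```python
from h import *
for n in ('scene','side'):
    im,d,T,K=load(n); P=cloud(d,T,K); hsv=cv2.cvtColor(im,cv2.COLOR_BGR2HSV); h,s,v=[hsv[...,i].astype(int) for i in range(3)]
    k=512/800
    def seg(name,mask,box):
        m=np.zeros(mask.shape,bool);x0,y0,x1,y1=[int(b*k) for b in box];m[y0:y1,x0:x1]=True;m&=mask&(d>0)
        p=P[m]; print(n,name,m.sum(),'med',np.median(p,0).round(),'lo',np.percentile(p,3,0).round(),'hi',np.percentile(p,97,0).round()); return p
    B=(310,240,360,390) if n=='scene' else (300,255,360,395)
    gr=(h>45)&(h<85)&(s>90)
    seg('brush',gr,B)
    seg('small',gr,(290,270,312,330) if n=='scene' else (275,290,295,335))
    ye=(h>18)&(h<35)&(s>120); 
    A=(435,280,465,325) if n=='scene' else (415,275,440,320)
    seg('yb',ye,A)
    C=(508,245,535,285) if n=='scene' else (450,250,475,282)
    seg('yr',ye,C)
    bl=(h>100)&(h<130)&(s>120)
    p=seg('blue',bl,(395,260,440,330) if n=='scene' else (362,270,412,335))
    p=p[np.abs(p[:,2]-90)<4]; print(' rim',(p.min(0)/2+p.max(0)/2).round(),np.ptp(p,axis=0).round())
    rd=((h<8)|(h>172))&(s>120)
    p=seg('red',rd,(460,235,508,300) if n=='scene' else (398,245,442,300))
    p=p[np.abs(p[:,2]-90)<4]; print(' rim',(p.min(0)/2+p.max(0)/2).round(),np.ptp(p,axis=0).round())
    wh=(s<50)&(v>90)
    p=seg('stand',wh,(305,310,365,380) if n=='scene' else (300,325,360,395))
    p=p[np.abs(p[:,2]-71)<4]; print(' rim',(p.min(0)/2+p.max(0)/2).round(),np.ptp(p,axis=0).round())
im=load('scene')[0];cv2.imwrite('pics/c.png',cv2.resize(im[140:260,170:360],(760,480),interpolation=cv2.INTER_CUBIC))
```

```text
scene brush 156 med [584. 101. 156.] lo [581. -53.   6.] hi [893. 106. 192.]
scene small 53 med [666. 116. 105.] lo [663. 112.  77.] hi [669. 119. 129.]
scene yb 185 med [518. -76.  98.] lo [511. -96.  71.] hi [532. -57. 114.]
scene yr 156 med [ 542. -253.   97.] lo [ 526. -385.   27.] hi [ 659. -247.  115.]
scene blue 728 med [602. -83.  62.] lo [ 568. -131.   17.] hi [652. -62.  89.]
 rim [617. -98.  89.] [74. 72.  5.]
scene red 794 med [ 623. -249.   61.] lo [ 583. -293.   18.] hi [ 677. -222.   89.]
 rim [ 641. -258.   88.] [71. 76.  4.]
scene stand 1556 med [605.  99.   5.] lo [559.   2.  -3.] hi [745. 143.  72.]
 rim [588.  99.  71.] [59. 58.  8.]
side brush 196 med [587. 103. 156.] lo [ 583. -103.   30.] hi [774. 106. 194.]
side small 75 med [668. 117. 104.] lo [665.   7.  16.] hi [789. 120. 128.]
side yb 127 med [519. -68.  96.] lo [ 512. -124.   65.] hi [557. -58. 116.]
side yr 156 med [ 546. -256.   97.] lo [ 528. -267.   72.] hi [ 569. -249.  115.]
side blue 827 med [604. -77.  62.] lo [ 570. -134.   16.] hi [649. -64.  90.]
 rim [ 616. -100.   89.] [72. 72.  5.]
side red 548 med [ 634. -236.   68.] lo [ 603. -296.   16.] hi [ 676. -224.   90.]
 rim [ 642. -260.   89.] [73. 72.  5.]
side stand 994 med [590. 104.  30.] lo [566. -44.  -1.] hi [720. 132.  73.]
 rim [590.  98.  70.] [58. 58.  7.]
```

View pics/c.png

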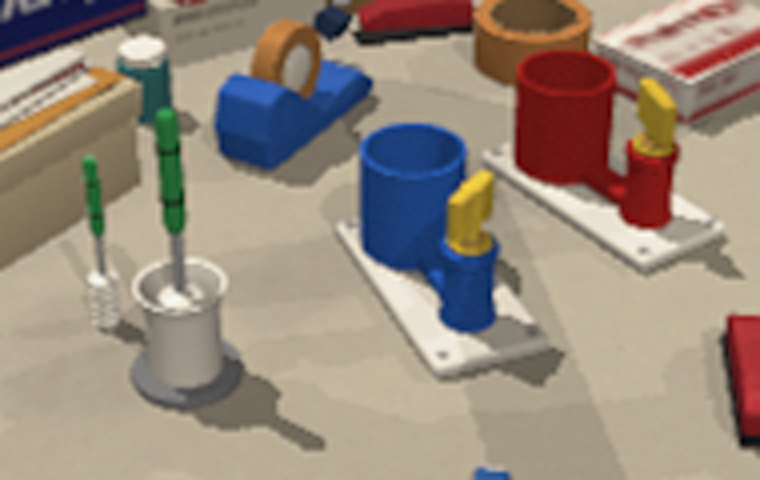

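The crop confirms it: the brush in the beaker (165,170) is larger than the loose one at (93,195). The blue and red tanks are both there and there is no grey one. Next I go above the tanks for a close look.

```bash
cat >> h.py <<'E'
def to(x,y,z,dyaw=0):
    """shift in tool axes (m) from the present pose to the world point (mm); dyaw deg about world z"""
    s=read_state(); M=R.from_quat(s['ee_rot']).as_matrix()
    d=M.T@(np.array([x,y,z])-s['position'])/1000
    print('shift',d.round(4),'rows',np.ceil(np.linalg.norm(d)/.0625), 'tilt fix',(R.from_matrix(M.T@down(M)).as_rotvec()).round(4))
def down(M):
    a=np.arctan2(M[1,0],M[0,0]);return np.array([[np.cos(a),np.sin(a),0],[np.sin(a),-np.cos(a),0],[0,0,-1.]])
E
python3 - <<'E'
from h import *
to(530,-170,330); print(np.array(camera_model('wrist')['hand_eye']).round(2))
E
```

```text
shift [-0.4664  0.321  -0.0991] rows 10.0 tilt fix [ 0.002  -0.0001 -0.    ]
[[   0.     -0.96   -0.26   67.24]
 [   1.      0.     -0.      0.62]
 [   0.     -0.26    0.96 -141.29]
 [   0.      0.      0.      1.  ]]
```

```bash
python3 -m handwheel '[[-0.466,0.321,-0.1,0.002,0,0,1],[-0.466,0.321,-0.1,0.002,0,0,1],[-0.466,0.321,-0.1,0.002,0,0,1],[-0.466,0.321,-0.1,0.002,0,0,1],[-0.466,0.321,-0.1,0.002,0,0,1],[-0.466,0.321,-0.1,0.002,0,0,1],[-0.466,0.321,-0.1,0.002,0,0,1],[-0.466,0.321,-0.1,0.002,0,0,1],[-0.466,0.321,-0.1,0.002,0,0,1],[-0.466,0.321,-0.1,0.002,0,0,1]]'
python3 -m handwheel '[[0,0,0,0,0,0,1],[0,0,0,0,0,0,1],[0,0,0,0,0,0,1]]'
python3 - <<'E'
from h import *
im,d,T,K=grab('wrist');cv2.imwrite('pics/d.png',cv2.resize(im,(800,600)))
P=cloud(d,T,K);np.save('P.npy',P)
hsv=cv2.cvtColor(im,cv2.COLOR_BGR2HSV); h,s,v=[hsv[...,i].astype(int) for i in range(3)]
ye=(h>18)&(h<35)&(s>120)&(P[...,2]>60)&(P[...,2]<120)
n,l,st,c=cv2.connectedComponentsWithStats(ye.astype(np.uint8))
for i in range(1,n):
    if st[i,4]>80:
        p=P[l==i];t=p[p[:,2]>108]; print('plug',st[i],p[:,2].max(), t.mean(0).round(1) if len(t) else 0, ('%.1f'%np.degrees(cv2.minAreaRect(t[:,:2].astype(np.float32))[2]/57.3), cv2.minAreaRect(t[:,:2].astype(np.float32))) if len(t)>5 else '')
for nm,m in (('blue',(h>100)&(h<130)&(s>120)),('red',((h<8)|(h>172))&(s>120))):
    p=P[m&(P[...,2]>84)&(P[...,2]<96)&(P[...,0]>555)]; print(nm,cv2.minEnclosingCircle(p[:,:2].astype(np.float32)),len(p))
to(588,101,260)
E
```

```text
clock: 1.35
position: [531.6, -167.6, 331.1]
ee_rot: [-0.135, 0.991, -0.001, 0.0]
contact_force: [-0.2, -0.3, -0.8]
gripper_width: 85.2
grasp_force: 0.0
clock: 1.72
position: [528.8, -171.5, 331.2]
ee_rot: [-0.132, 0.991, -0.001, -0.0]
contact_force: [0.0, -0.7, -0.6]
gripper_width: 85.3
grasp_force: 0.0
plug [161 137  34  39 703] 115.57089159576486 [ 547.  -259.8  113.1] ('67.4', ((547.7054443359375, -260.3080139160156), (13.285646438598633, 43.27405548095703), 67.43415832519531))
plug [316 160  43  27 797] 115.5079349485149 [523.8 -79.8 112.8] ('20.0', ((524.0974731445312, -79.6632308959961), (12.9861478805542, 43.11275863647461), 20.01031494140625))
blue ((616.9661865234375, -100.66940307617188), 37.18610763549805) 621
red ((642.849365234375, -260.2057189941406), 37.02043533325195) 593
shift [-0.1284  0.2475  0.0708] rows 5.0 tilt fix [-0.002  -0.0002  0.    ]
```

View pics/d.png

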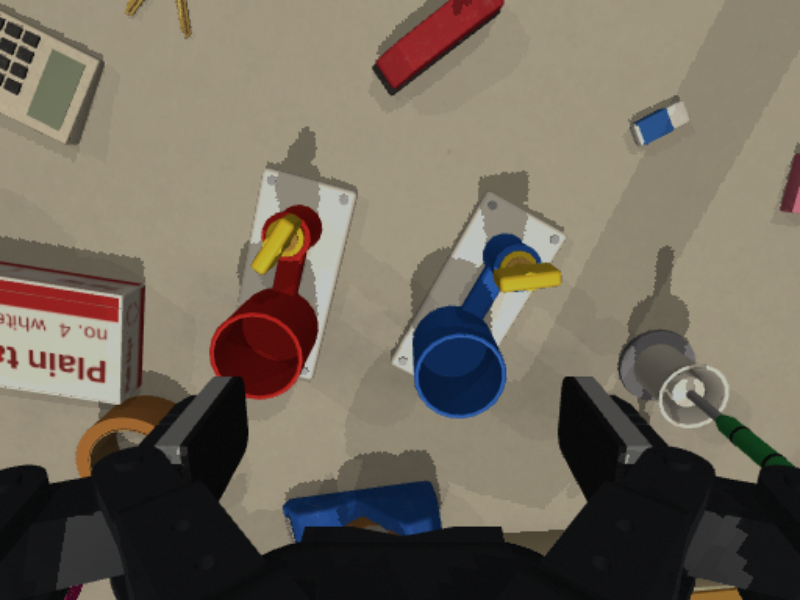

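The wrist view shows the red cup at (257,355) with its plug at (277,245), the blue cup at (460,375) with its plug at (530,275), and the stand rim at (694,395). No grey tank here either. The plug-to-cup distance measures 95 mm for both, so the positions are consistent.

```bash
python3 -m handwheel '[[-0.128,0.247,0.065,-0.002,0,0,1],[-0.128,0.247,0.065,-0.002,0,0,1],[-0.128,0.247,0.065,-0.002,0,0,1],[-0.128,0.247,0.065,-0.002,0,0,1],[-0.128,0.247,0.065,-0.002,0,0,1],[-0.128,0.247,0.065,-0.002,0,0,1],[-0.128,0.247,0.065,-0.002,0,0,1]]'
cat > br.py <<'E'
from h import *
for n in ('wrist','scene','side'):
    im,d,T,K=grab(n); P=cloud(d,T,K)
    hsv=cv2.cvtColor(im,cv2.COLOR_BGR2HSV); h,s,v=[hsv[...,i].astype(int) for i in range(3)]
    near=(abs(P[...,0]-588)<60)&(abs(P[...,1]-101)<60)
    g=P[(h>45)&(h<85)&(s>90)&near&(P[...,2]>110)]
    for lo,hi in ((115,140),(140,165),(165,190),(190,200)):
        q=g[(g[:,2]>lo)&(g[:,2]<hi)]
        if len(q): print(n,lo,len(q),q.mean(0).round(1),q.max(0).round(1))
    r=P[(s<60)&near&(P[...,2]>69)&(P[...,2]<78)]
    if len(r): print(n,'rim',cv2.minEnclosingCircle(r[:,:2].astype(np.float32)))
E
python3 br.py; python3 -c "
from h import *
im=load('wrist')[0];cv2.imwrite('pics/e.png',cv2.resize(im,(800,600)))
to(588,101,136)"
```

```text
clock: 2.65
position: [588.0, 100.6, 266.0]
ee_rot: [-0.133, 0.991, -0.0, 0.0]
contact_force: [0.1, -1.0, 0.3]
gripper_width: 85.4
grasp_force: 0.0
wrist 115 75 [584.2  96.7 130.6] [591.4 104.5 139.9]
wrist 140 129 [584.1  97.1 153.1] [588.5 104.4 165. ]
wrist 165 239 [585.3  97.2 181.9] [597.  105.1 190. ]
wrist 190 229 [589.3  98.3 192.2] [595.7 104.3 194.3]
wrist rim ((589.9363403320312, 98.4228515625), 29.40778350830078)
scene 115 39 [583.6 100.6 129.1] [588.1 106.1 140. ]
scene 140 44 [583.9 100.8 153. ] [588.  105.8 164.7]
scene 165 46 [584.2 100.5 177.8] [588.6 105.2 189.1]
scene 190 14 [587.5 100.4 191.9] [594.5 106.1 193.3]
scene rim ((588.3857421875, 99.51700592041016), 30.58644676208496)
side 115 52 [587.7 102.5 128.2] [596.2 105.9 139.8]
side 140 59 [587.2 102.3 152.6] [594.7 105.9 164.4]
side 165 57 [587.1 102.3 177.1] [592.5 106.2 189.6]
side 190 18 [588.6  99.8 192.6] [594.6 104.9 195.2]
side rim ((589.5086669921875, 97.90440368652344), 29.17207908630371)
shift [-0.      0.0008  0.1305] rows 3.0 tilt fix [0.0001 0.001  0.    ]
```

View pics/e.png

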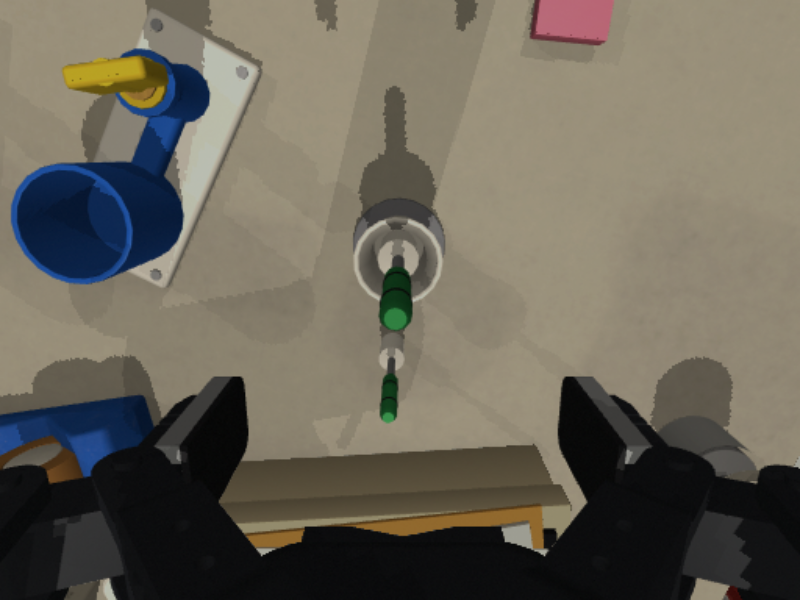

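The picture shows the brush vertical between the jaws (395,300) and the stand rim at (398,260). Descend and grip.

```bash
python3 -m handwheel '[[-0.001,-0.001,0.06,0,0,0,1],[-0.001,-0.001,0.11,0,0,0,1],[-0.001,-0.001,0.129,0,0,0,1],[-0.001,-0.001,0.129,0,0,0,1],[-0.001,-0.001,0.129,0,0,0,-1],[-0.001,-0.001,0.129,0,0,0,-1],[-0.001,-0.001,0.129,0,0,0,-1],[-0.001,-0.001,0.129,0,0,0,-1],[-0.001,-0.001,0.129,0,0,0,-1],[-0.001,-0.001,0.129,0,0,0,-1]]'
python3 -m handwheel '[[0,0,0,0,0,0,-1],[0,0,0,0,0,0,-1],[0,0,0,0,0,0,-1]]'
```

```text
clock: 4.05
position: [589.7, 100.9, 137.4]
ee_rot: [-0.133, 0.991, 0.0, 0.001]
contact_force: [0.2, 0.4, 3.2]
gripper_width: 13.5
grasp_force: 58.3
clock: 4.42
position: [589.7, 100.9, 137.4]
ee_rot: [-0.133, 0.991, 0.0, 0.001]
contact_force: [-0.4, 0.2, 4.7]
gripper_width: 13.7
grasp_force: 58.3
```

```bash
python3 -m handwheel '[[0,0,-0.03,0,0,0,-1],[0,0,-0.06,0,0,0,-1],[0,0,-0.1,0,0,0,-1],[0,0,-0.135,0,0,0,-1],[0,0,-0.135,0,0,0,-1]]'
python3 -c "
from h import *
to(617,-100.7,270)"
```

```text
clock: 5.05
position: [590.3, 101.2, 274.1]
ee_rot: [-0.133, 0.991, 0.001, 0.002]
contact_force: [0.2, 0.5, -0.7]
gripper_width: 13.8
grasp_force: 58.3
shift [ 0.0275 -0.2018  0.0038] rows 4.0 tilt fix [0.0008 0.005  0.    ]
```

```bash
python3 -m handwheel '[[0.0275,-0.202,0.004,0.001,0.004,0,-1],[0.0275,-0.202,0.004,0.001,0.004,0,-1],[0.0275,-0.202,0.004,0.001,0.004,0,-1],[0.0275,-0.202,0.004,0.001,0.004,0,-1],[0.0275,-0.202,0.004,0.001,0.004,0,-1],[0.0275,-0.202,0.004,0.001,0.004,0,-1]]'
cat > bt.py <<'E'
from h import *
import sys
cx,cy=map(float,sys.argv[1:3])
s=read_state();print(s['position'].round(1),s['contact_force'].round(1))
for n in ('wrist','scene','side'):
    im,d,T,K=grab(n); P=cloud(d,T,K)
    near=(abs(P[...,0]-cx)<50)&(abs(P[...,1]-cy)<50)
    hsv=cv2.cvtColor(im,cv2.COLOR_BGR2HSV); sa=hsv[...,1]
    q=P[near&(P[...,2]>100)&(P[...,2]<208)&(sa<70)]
    for lo in range(125,208,20):
        t=q[(q[:,2]>lo)&(q[:,2]<lo+20)]
        if len(t)>8: print(n,lo,len(t),t.min(0).round(1),t.max(0).round(1))
im=load('side')[0]
cv2.imwrite('pics/%s.png'%sys.argv[3],cv2.resize(im[100:260,160:360],(800,640))[:600])
E
python3 bt.py 617 -100.7 f
```

```text
clock: 5.8
position: [615.7, -100.1, 267.0]
ee_rot: [-0.134, 0.991, -0.0, -0.003]
contact_force: [0.1, 1.1, -1.2]
gripper_width: 13.3
grasp_force: 58.5
[ 615.7 -100.1  267. ] [ 0.1  1.1 -1.2]
wrist 125 45 [ 601.4 -114.2  142.3] [616.3 -88.4 145. ]
wrist 145 191 [ 601.2 -114.1  145. ] [617.6 -88.4 164.9]
wrist 165 230 [ 601.3 -113.9  165.1] [618.5 -87.9 184.9]
wrist 185 1009 [ 601.1 -113.7  185.6] [628.2 -86.6 204.8]
wrist 205 18 [ 611.3 -104.1  205.1] [614.3 -97.5 207.8]
scene 125 12 [ 604.1 -110.8  139. ] [615.  -87.6 144.8]
scene 145 68 [ 601.5 -113.6  145.1] [623.4 -85.3 165. ]
scene 165 63 [ 600.1 -109.7  165.2] [621.1 -86.2 184.2]
scene 185 65 [ 599.7 -110.2  185.3] [625.7 -86.5 204.8]
side 145 56 [ 602.  -103.9  145.3] [623.6 -86.1 164.4]
side 165 65 [ 601.7 -106.1  165.4] [624.5 -85.2 184.9]
side 185 56 [ 603.8 -109.4  185.1] [626.  -86.7 203.3]
```

View pics/f.png

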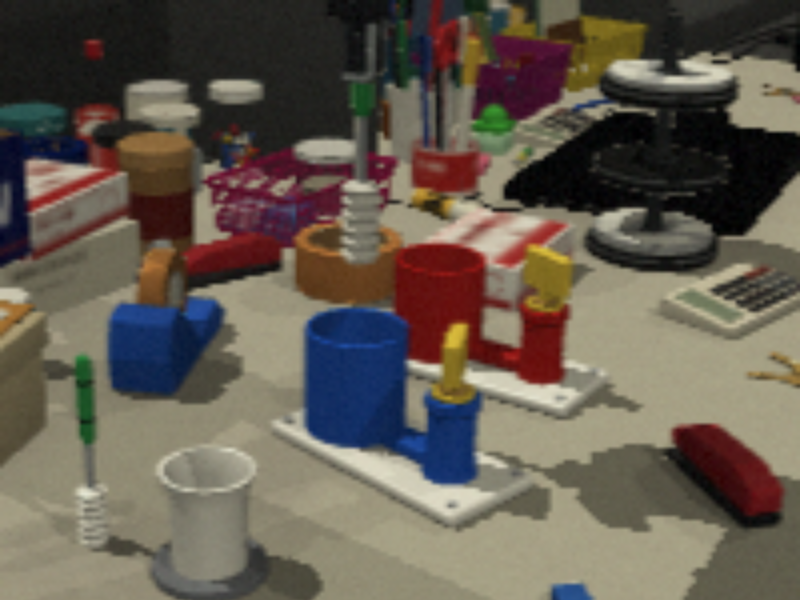

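The brush hangs straight at (360,220) above the blue cup (357,375), and it is held securely. Now the strokes: down, up, down.

```bash
python3 -m handwheel '[[-0.001,0,0.05,0,0.002,0,-1],[-0.001,0,0.09,0,0.002,0,-1],[-0.001,0,0.115,0,0.002,0,-1],[-0.001,0,0.115,0,0.002,0,-1],[-0.001,0,0.115,0,0.002,0,-1],[-0.001,0,0.115,0,0.002,0,-1]]'
python3 -m handwheel '[[0,0,-0.025,0,0,0,-1],[0,0,-0.048,0,0,0,-1],[0,0,-0.048,0,0,0,-1],[0,0,-0.048,0,0,0,-1]]'
python3 -m handwheel '[[0,0,0.025,0,0,0,-1],[0,0,0.048,0,0,0,-1],[0,0,0.048,0,0,0,-1],[0,0,0.048,0,0,0,-1],[0,0,0.048,0,0,0,-1]]'
```

```text
clock: 6.7
position: [617.6, -101.0, 154.7]
ee_rot: [-0.133, 0.991, -0.001, -0.001]
contact_force: [-1.0, -0.4, -1.8]
gripper_width: 13.3
grasp_force: 58.7
clock: 7.2
position: [616.4, -101.0, 200.4]
ee_rot: [-0.133, 0.991, -0.001, -0.003]
contact_force: [-0.4, -0.6, -0.6]
gripper_width: 13.8
grasp_force: 58.7
clock: 7.82
position: [617.2, -101.2, 153.9]
ee_rot: [-0.133, 0.991, -0.001, -0.002]
contact_force: [0.1, -0.3, 0.1]
gripper_width: 13.6
grasp_force: 58.7
```

```bash
python3 -m handwheel '[[0,0,-0.05,0,0,0,-1],[0,0,-0.1,0,0,0,-1],[0,0,-0.115,0,0,0,-1],[0,0,-0.115,0,0,0,-1],[0,0,-0.115,0,0,0,-1]]'
python3 -c "
from h import *
to(643,-260,268)"
```

```text
clock: 8.45
position: [616.3, -100.8, 266.0]
ee_rot: [-0.133, 0.991, -0.0, -0.005]
contact_force: [-0.3, 0.2, -1.2]
gripper_width: 13.4
grasp_force: 58.6
shift [ 0.0162 -0.1606 -0.0019] rows 3.0 tilt fix [ 0.0003 -0.0091 -0.    ]
```

```bash
python3 -m handwheel '[[0.016,-0.16,-0.002,0,-0.006,0,-1],[0.016,-0.16,-0.002,0,-0.006,0,-1],[0.016,-0.16,-0.002,0,-0.006,0,-1],[0.016,-0.16,-0.002,0,-0.006,0,-1],[0.016,-0.16,-0.002,0,-0.006,0,-1],[0.016,-0.16,-0.002,0,-0.006,0,-1]]'
python3 bt.py 643 -260 g
```

```text
clock: 9.2
position: [643.9, -258.3, 269.6]
ee_rot: [-0.134, 0.991, -0.0, -0.0]
contact_force: [0.8, 0.3, -0.9]
gripper_width: 13.1
grasp_force: 58.8
[ 643.9 -258.3  269.6] [ 0.8  0.3 -0.9]
wrist 145 155 [ 629.9 -272.3  145.9] [ 646.4 -246.6  165. ]
wrist 165 213 [ 629.9 -272.2  165.1] [ 645.7 -246.1  185. ]
wrist 185 1078 [ 629.8 -271.9  185. ] [ 656.6 -244.7  204.9]
wrist 205 16 [ 639.4 -262.3  205.4] [ 643.  -255.6  207.5]
scene 145 50 [ 628.4 -267.   145.9] [ 651.2 -242.8  164.1]
scene 165 62 [ 628.7 -268.6  165.1] [ 652.6 -242.5  184.9]
scene 185 58 [ 629.4 -270.5  185.8] [ 654.7 -242.5  204.8]
side 145 42 [ 631.4 -263.5  145.3] [ 655.  -243.2  164.7]
side 165 45 [ 631.1 -263.8  165.5] [ 653.4 -244.7  184.5]
side 185 49 [ 630.6 -270.   185.1] [ 654.2 -245.7  202.8]
```

Brush centre is at (643,-258.5). Same strokes as before, from 3 mm higher.

```bash
python3 -m handwheel '[[0,-0.001,0.05,0,0,0,-1],[0,-0.001,0.09,0,0,0,-1],[0,-0.001,0.117,0,0,0,-1],[0,-0.001,0.117,0,0,0,-1],[0,-0.001,0.117,0,0,0,-1],[0,-0.001,0.117,0,0,0,-1]]'
python3 -m handwheel '[[0,0,-0.025,0,0,0,-1],[0,0,-0.048,0,0,0,-1],[0,0,-0.048,0,0,0,-1],[0,0,-0.048,0,0,0,-1]]'
python3 -m handwheel '[[0,0,0.025,0,0,0,-1],[0,0,0.048,0,0,0,-1],[0,0,0.048,0,0,0,-1],[0,0,0.048,0,0,0,-1],[0,0,0.048,0,0,0,-1]]'
python3 -m handwheel '[[0,0,-0.05,0,0,0,-1],[0,0,-0.1,0,0,0,-1],[0,0,-0.115,0,0,0,-1],[0,0,-0.115,0,0,0,-1],[0,0,-0.115,0,0,0,-1]]'
python3 -c "
from h import *
im,d,T,K=grab('scene');cv2.imwrite('pics/h.png',cv2.resize(im[140:300,170:370],(800,640))[:600])
im,d,T,K=grab('side')
to(590,60,275)
for n in ('scene','side'):
    im,d,T,K=load(n);P=cloud(d,T,K);hsv=cv2.cvtColor(im,cv2.COLOR_BGR2HSV)
    m=(abs(P[...,2]-72)<4)&(hsv[...,1]<60)&(abs(P[...,0]-590)<110)&(abs(P[...,1]-99)<100)
    p=P[m];print(n,len(p),np.median(p,0),cv2.minEnclosingCircle(p[:,:2].astype(np.float32)))
"
```

```text
clock: 10.1
position: [645.3, -260.7, 155.4]
ee_rot: [-0.133, 0.991, -0.001, 0.002]
contact_force: [0.1, -0.3, 0.7]
gripper_width: 13.6
grasp_force: 58.8
clock: 10.6
position: [643.9, -260.3, 200.6]
ee_rot: [-0.133, 0.991, -0.0, -0.0]
contact_force: [0.1, 0.5, -0.7]
gripper_width: 13.7
grasp_force: 58.8
clock: 11.22
position: [644.9, -260.8, 154.3]
ee_rot: [-0.133, 0.991, -0.001, 0.001]
contact_force: [0.3, 0.7, 0.2]
gripper_width: 13.8
grasp_force: 58.8
clock: 11.85
position: [643.4, -260.1, 265.9]
ee_rot: [-0.133, 0.991, 0.0, -0.002]
contact_force: [0.3, -0.4, -1.0]
gripper_width: 13.6
grasp_force: 58.8
shift [-0.0327  0.323  -0.009 ] rows 6.0 tilt fix [ 0.0011 -0.0035 -0.    ]
scene 96 [593.72049638  98.67350048  70.2895471 ] ((615.320556640625, 108.34439086914062), 56.85429763793945)
side 116 [590.95901308  99.41835777  70.81946971] ((617.4490966796875, 103.80513763427734), 56.71819305419922)
```

View pics/h.png

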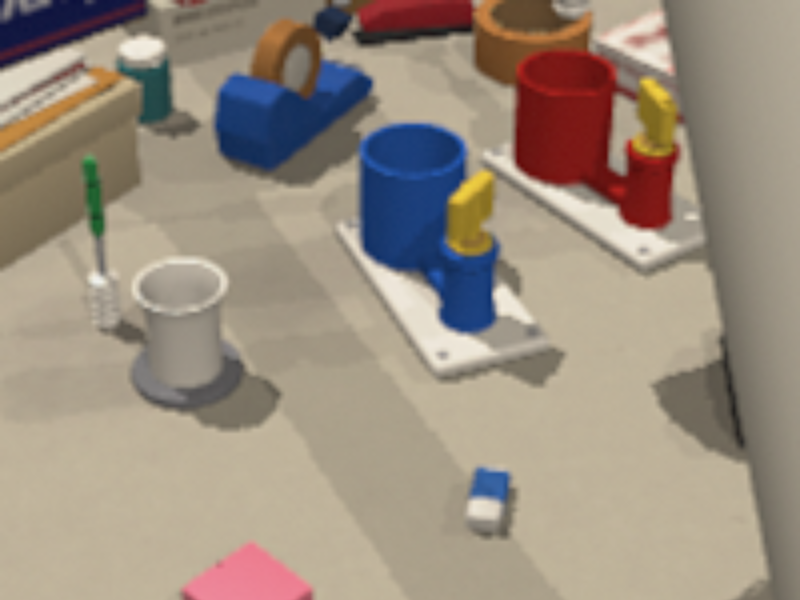

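Both tanks are scrubbed, and the stand's rim at (182,285) is still in its old place. Carry the brush above the stand.

```bash
python3 -c "
from h import *
to(590,99.5,276)"
python3 -m handwheel '[[-0.043,0.362,-0.01,0.001,-0.003,0,-1],[-0.043,0.362,-0.01,0.001,-0.003,0,-1],[-0.043,0.362,-0.01,0.001,-0.003,0,-1],[-0.043,0.362,-0.01,0.001,-0.003,0,-1],[-0.043,0.362,-0.01,0.001,-0.003,0,-1],[-0.043,0.362,-0.01,0.001,-0.003,0,-1],[-0.043,0.362,-0.01,0.001,-0.003,0,-1],[-0.043,0.362,-0.01,0.001,-0.003,0,-1],[-0.043,0.362,-0.01,0.001,-0.003,0,-1]]'
python3 - <<'E'
from h import *
to(590,99.5,276)
for n in ('wrist','scene','side'):
    im,d,T,K=grab(n);P=cloud(d,T,K);hsv=cv2.cvtColor(im,cv2.COLOR_BGR2HSV)
    near=(np.hypot(P[...,0]-590,P[...,1]-99)<68)&(hsv[...,1]<70)
    p=P[near&(abs(P[...,2]-72)<4)]
    print(n,len(p),cv2.minEnclosingCircle(p[:,:2].astype(np.float32)))
    p=P[near&(P[...,2]>140)&(P[...,2]<200)]
    print(n,'head',len(p),p.min(0).round(1),p.max(0).round(1))
im=load('wrist')[0];cv2.imwrite('pics/i.png',cv2.resize(im,(800,600)))
E
```

```text
shift [-0.0431  0.3611 -0.01  ] rows 6.0 tilt fix [ 0.0011 -0.0035 -0.    ]
clock: 13.08
position: [590.3, 98.9, 277.2]
ee_rot: [-0.132, 0.991, -0.001, 0.001]
contact_force: [0.3, 1.0, -0.8]
gripper_width: 13.7
grasp_force: 58.9
shift [0.0001 0.0007 0.0012] rows 1.0 tilt fix [-0.0023  0.0019 -0.    ]
wrist 509 ((589.7747192382812, 98.32190704345703), 29.32436752319336)
wrist head 473 [576.5  84.9 153.1] [596.  111.3 200. ]
scene 92 ((589.7249755859375, 100.49063110351562), 31.199478149414062)
scene head 203 [575.7  86.  148.1] [598.6 113.2 199.4]
side 116 ((590.546875, 98.25765228271484), 30.670347213745117)
side head 228 [577.   86.8 149. ] [601.7 111.7 199.8]
```

View pics/i.png

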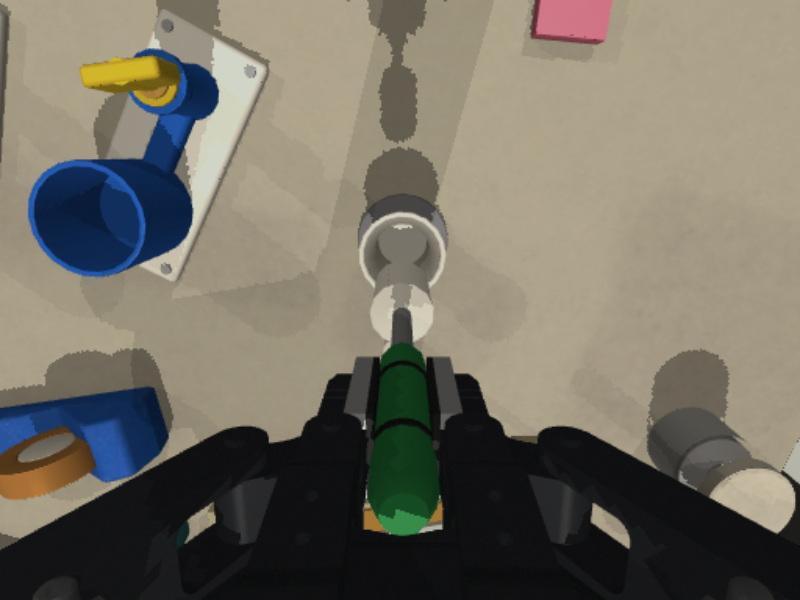

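The brush head (400,310) is centred over the stand's bore (402,250). Lower it in.

```bash
python3 -m handwheel '[[0,0,0.04,-0.002,0,0,-1],[0,0,0.07,-0.002,0,0,-1],[0,0,0.09,-0.002,0,0,-1],[0,0,0.11,-0.002,0,0,-1],[0,0,0.125,-0.002,0,0,-1],[0,0,0.138,-0.002,0,0,-1],[0,0,0.138,-0.002,0,0,-1],[0,0,0.138,-0.002,0,0,-1]]'
```

```text
clock: 14.22
position: [591.2, 100.0, 140.3]
ee_rot: [-0.133, 0.991, 0.0, 0.002]
contact_force: [-0.8, 0.2, 0.4]
gripper_width: 13.4
grasp_force: 59.2
```

```bash
python3 -m handwheel '[[0,0,0.0025,0,0,0,-1],[0,0,0.0025,0,0,0,-1],[0,0,0.0025,0,0,0,0.2],[0,0,0.0025,0,0,0,1],[0,0,0.0025,0,0,0,1],[0,0,0.0025,0,0,0,1],[0,0,0.0025,0,0,0,1],[0,0,0.0025,0,0,0,1]]'
python3 -m handwheel '[[0,0,-0.04,0,0,0,1],[0,0,-0.1,0,0,0,1],[0,0,-0.135,0,0,0,1],[0,0,-0.135,0,0,0,1],[0,0,-0.135,0,0,0,1]]'
python3 br.py; python3 -c "
from h import *
to(524,-80,200)"
```

```text
clock: 15.22
position: [590.8, 99.9, 137.2]
ee_rot: [-0.133, 0.991, 0.0, 0.001]
contact_force: [-0.1, 0.7, -0.1]
gripper_width: 84.9
grasp_force: 0.0
clock: 15.85
position: [589.7, 99.7, 271.3]
ee_rot: [-0.133, 0.991, 0.0, 0.001]
contact_force: [0.3, 0.1, -0.2]
gripper_width: 85.8
grasp_force: 0.0
wrist 115 71 [584.9  98.8 130.2] [589.6 106.4 139.8]
wrist 140 126 [585.2  98.4 152.9] [591.5 106.1 164.8]
wrist 165 224 [586.3  98.8 181.8] [597.2 107.2 190. ]
wrist 190 222 [590.3  99.7 192.2] [596.6 105.6 194.3]
wrist rim ((590.1510620117188, 98.40288543701172), 29.53653335571289)
scene 115 39 [585.1 102.4 129.1] [588.2 107.6 139.7]
scene 140 44 [584.9 102.1 152.9] [589.1 107.7 164.2]
scene 165 52 [585.1 102.  178.8] [592.9 107.8 189.9]
scene 190 12 [588.1 102.2 192.7] [592.1 107.1 194.4]
scene rim ((589.0213012695312, 100.4304428100586), 30.392942428588867)
side 115 52 [588.1 103.9 128.4] [596.2 107.5 139.7]
side 140 60 [588.8 103.9 153.1] [597.  107.9 164.6]
side 165 58 [588.1 103.7 178.7] [595.4 107.7 190. ]
side 190 16 [590.4 100.7 192.7] [597.7 106.5 194.6]
side rim ((590.5491943359375, 96.37783813476562), 31.195650100708008)
shift [ 0.1108 -0.1559  0.0706] rows 4.0 tilt fix [-0.0003 -0.0001  0.    ]
```

The brush is back upright in the stand, at (590,100) with its top at 193. For the blue plug I turn the tool -95° so its closing axis lies along the wing's normal, which leaves about 4 rad of clockwise travel on joint 6.

```bash
python3 -m handwheel '[[0.111,-0.156,0.07,0,0,-0.18,1],[0.111,-0.156,0.07,0,0,-0.36,1],[0.111,-0.156,0.07,0,0,-0.54,1],[0.111,-0.156,0.07,0,0,-0.72,1],[0.111,-0.156,0.07,0,0,-0.9,1],[0.111,-0.156,0.07,0,0,-1.08,1],[0.111,-0.156,0.07,0,0,-1.26,1],[0.111,-0.156,0.07,0,0,-1.44,1],[0.111,-0.156,0.07,0,0,-1.62,1],[0.111,-0.156,0.07,0,0,-1.658,1]]'
python3 -m handwheel '[[0,0,0,0,0,0,1],[0,0,0,0,0,0,1],[0,0,0,0,0,0,1]]'
cat > pl.py <<'E'
from h import *
import sys
cx,cy=map(float,sys.argv[1:3])
s=read_state();print(s['position'].round(1),s['joints'].round(3),s['wrist_torque'].round(3))
M=R.from_quat(s['ee_rot']).as_matrix();print('tool y deg',np.degrees(np.arctan2(M[1,1],M[0,1])).round(1))
for n in ('wrist','scene','side'):
    im,d,T,K=grab(n); P=cloud(d,T,K)
    hsv=cv2.cvtColor(im,cv2.COLOR_BGR2HSV); h,s,v=[hsv[...,i].astype(int) for i in range(3)]
    m=(h>18)&(h<35)&(s>110)&(np.hypot(P[...,0]-cx,P[...,1]-cy)<40)
    t=P[m&(P[...,2]>111)]
    if len(t)>5:
        r=cv2.minAreaRect(t[:,:2].astype(np.float32));print(n,len(t),np.round(r[0],1),np.round(r[1],1),'normal deg',r[2]+(0 if r[1][0]<r[1][1] else 90))
E
python3 pl.py 524 -80;python3 -c "
from h import *
im,d,T,K=load('wrist');cv2.imwrite('pics/j.png',cv2.resize(im,(800,600)))
P=cloud(d,T,K);m=(np.hypot(P[...,0]-524,P[...,1]+80)<25)
print(np.histogram(P[m][:,2],bins=range(0,125,5)))
to(524,-80,87)"
```

```text
clock: 17.25
position: [524.1, -80.0, 200.8]
ee_rot: [0.821, -0.571, 0.0, -0.0]
contact_force: [0.5, 0.2, -1.1]
gripper_width: 85.4
grasp_force: 0.0
clock: 17.62
position: [524.5, -79.9, 201.7]
ee_rot: [0.82, -0.572, 0.001, -0.001]
contact_force: [-1.3, -0.1, 1.3]
gripper_width: 85.4
grasp_force: 0.0
[524.5 -79.9 201.7] [ 0.155  0.248 -0.27  -0.    -1.05   0.199] [-0.03   0.028  0.017]
tool y deg -159.7
wrist 936 [524.7 -78.8] [13.7 43.6] normal deg 20.45469856262207
scene 44 [523.1 -78.3] [11.9 46.1] normal deg 28.048412322998047
side 36 [519.5 -66.5] [51.1 43.5] normal deg 159.99796295166016
(array([  0,  69, 324,  50, 183,  83,  26,  23,  20,   5,   0,   0,  21,
       459, 319,  70,   1,  16,  18,  22,  23,  33, 960,   6]), array([  0,   5,  10,  15,  20,  25,  30,  35,  40,  45,  50,  55,  60,
        65,  70,  75,  80,  85,  90,  95, 100, 105, 110, 115, 120]))
shift [-1.000e-04  1.000e-03  1.149e-01] rows 2.0 tilt fix [-0.003  -0.0003  0.    ]
```

View pics/j.png

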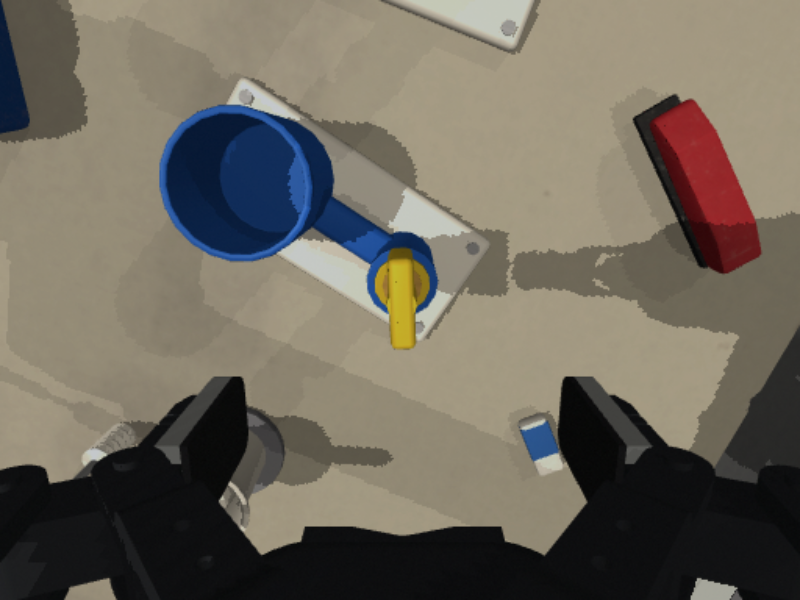

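The wing (400,300) lies centred and aligned along the jaws' x axis. Joint 6 is at 0.2, so I back it half a turn first. The whole tightening then needs only one grip.

```bash
python3 -m handwheel '[[0,0,0,0,0,-0.18,1],[0,0,0,0,0,-0.36,1],[0,0,0,0,0,-0.54,1],[0,0,0,0,0,-0.72,1],[0,0,0,0,0,-0.9,1],[0,0,0,0,0,-1.08,1],[0,0,0,0,0,-1.26,1],[0,0,0,0,0,-1.44,1],[0,0,0,0,0,-1.571,1],[0,0,0,0,0,-1.571,1]]'
python3 -m handwheel '[[0,0,0,0,0,-0.18,1],[0,0,0,0,0,-0.36,1],[0,0,0,0,0,-0.54,1],[0,0,0,0,0,-0.72,1],[0,0,0,0,0,-0.9,1],[0,0,0,0,0,-1.08,1],[0,0,0,0,0,-1.26,1],[0,0,0,0,0,-1.44,1],[0,0,0,0,0,-1.571,1],[0,0,0,0,0,-1.571,1]]'
python3 pl.py 524 -80;python3 -c "
from h import *
to(524,-79.7,87)"
```

```text
clock: 19.02
position: [524.6, -79.9, 201.9]
ee_rot: [0.984, 0.175, 0.002, -0.0]
contact_force: [-0.4, 1.2, -0.1]
gripper_width: 85.0
grasp_force: 0.0
clock: 20.27
position: [509.9, -36.8, 195.7]
ee_rot: [0.595, 0.803, -0.02, 0.033]
contact_force: [0.1, -0.2, -0.1]
gripper_width: 85.7
grasp_force: 0.0
[509.9 -36.8 195.7] [ 0.291  0.207 -0.379  0.092 -0.98   3.094] [ 0.11   0.062 -0.078]
tool y deg 16.9
wrist 830 [524.5 -78.1] [13.4 43.7] normal deg 19.16366195678711
scene 47 [523.2 -76.6] [12.2 42.1] normal deg 23.62479591369629
side 32 [523.4 -76.9] [10.7 39.4] normal deg 21.8802547454834
shift [-0.0351 -0.001   0.1124] rows 2.0 tilt fix [0.0088 0.0762 0.0003]
```

Negative wz raises joint 6 and hit its limit, so clockwise turning lowers it. I unwind to the earlier pose at j6≈0.2, which leaves 3.3 rad clockwise.

```bash
python3 -m handwheel '[[0,0,0,0,0,0.18,1],[0,0,0,0,0,0.36,1],[0,0,0,0,0,0.54,1],[0,0,0,0,0,0.72,1],[0,0,0,0,0,0.9,1],[0,0,0,0,0,1.08,1],[0,0,0,0,0,1.26,1],[0,0,0,0,0,1.44,1],[0,0,0,0,0,1.571,1],[0,0,0,0,0,1.571,1]]'
python3 pl.py 524 -80;python3 -c "
from h import *
to(524.3,-79,200)"
```

```text
clock: 21.68
position: [511.4, -38.5, 196.2]
ee_rot: [0.989, 0.146, 0.01, 0.037]
contact_force: [0.2, -0.4, -0.1]
gripper_width: 85.2
grasp_force: 0.0
[511.4 -38.5 196.2] [ 0.287  0.208 -0.375  0.092 -0.98   1.526] [ 0.107  0.053 -0.009]
tool y deg -73.2
wrist 964 [524.7 -78.3] [13.7 43.2] normal deg 19.33139419555664
scene 43 [524.2 -79.2] [11.8 44.9] normal deg 17.79386329650879
side 32 [522.9 -76. ] [11.2 38.5] normal deg 23.139026641845703
shift [ 0.0008  0.043  -0.0006] rows 1.0 tilt fix [ 0.0763 -0.008  -0.0003]
```

```bash
python3 -m handwheel '[[0.001,0.043,0,0.076,-0.008,0,1],[0.001,0.043,0,0.076,-0.008,0,1],[0.001,0.043,0,0.076,-0.008,0,1],[0.001,0.043,0,0.076,-0.008,0,1]]'
python3 -m handwheel '[[0,0,0,0,0,0.18,1],[0,0,0,0,0,0.36,1],[0,0,0,0,0,0.54,1],[0,0,0,0,0,0.72,1],[0,0,0,0,0,0.9,1],[0,0,0,0,0,1.08,1],[0,0,0,0,0,1.26,1],[0,0,0,0,0,1.44,1],[0,0,0,0,0,1.515,1],[0,0,0,0,0,1.515,1]]'
python3 pl.py 524 -80;python3 -c "
from h import *
to(524.3,-79.5,87)"
```

```text
clock: 22.32
position: [523.9, -78.0, 199.2]
ee_rot: [0.989, 0.147, -0.0, 0.0]
contact_force: [-0.6, 0.8, -0.8]
gripper_width: 85.6
grasp_force: 0.0
clock: 23.58
position: [524.0, -77.8, 199.4]
ee_rot: [0.82, -0.572, 0.0, 0.0]
contact_force: [-0.2, 0.0, -0.7]
gripper_width: 85.6
grasp_force: 0.0
[524.  -77.8 199.4] [ 1.590e-01  2.500e-01 -2.740e-01  1.000e-03 -1.047e+00  1.930e-01] [-0.045  0.014  0.025]
tool y deg -159.8
wrist 965 [524.8 -79.1] [13.5 43.5] normal deg 20.531736373901367
scene 47 [523.8 -76.3] [13.4 43.5] normal deg 23.791812896728516
side 32 [513.6 -83.8] [43.5 37.9] normal deg 128.60093307495117
shift [0.0012 0.0004 0.1124] rows 2.0 tilt fix [ 0.0001 -0.0004 -0.    ]
```

```bash
python3 -m handwheel '[[0.001,0,0.05,0,0,0,1],[0.001,0,0.095,0,0,0,1],[0.001,0,0.112,0,0,0,1],[0.001,0,0.112,0,0,0,1],[0.001,0,0.112,0,0,0,-1],[0.001,0,0.112,0,0,0,-1],[0.001,0,0.112,0,0,0,-1],[0.001,0,0.112,0,0,0,-1],[0.001,0,0.112,0,0,0,-1],[0.001,0,0.112,0,0,0,-1]]'
python3 -m handwheel '[[0,0,0,0,0,0,-1],[0,0,0,0,0,0,-1],[0,0,0,0,0,0,-1]]'
cat > t.py <<'E'
from h import *
s=read_state();M=R.from_quat(s['ee_rot']).as_matrix()
print('y deg %.1f'%np.degrees(np.arctan2(M[1,1],M[0,1])),'tau tool',(M.T@s['wrist_torque']).round(3),'world',s['wrist_torque'].round(3),'F',s['contact_force'].round(1),'j6 %.3f eff %.3f'%(s['joints'][5],s['joint_efforts'][5]),'clk',s['clock'])
E
python3 t.py
```

```text
clock: 24.98
position: [525.3, -79.6, 88.0]
ee_rot: [0.82, -0.573, 0.001, -0.0]
contact_force: [0.2, -0.0, 4.2]
gripper_width: 10.8
grasp_force: 62.3
clock: 25.35
position: [525.3, -79.6, 88.0]
ee_rot: [0.82, -0.573, 0.001, -0.0]
contact_force: [-0.1, -1.4, 5.5]
gripper_width: 10.9
grasp_force: 62.5
y deg -159.9 tau tool [ 0.018 -0.116  0.012] world [ 0.116  0.023 -0.012] F [-0.1 -1.4  5.5] j6 0.194 eff 0.015 clk 25.35
```

Gripped. Loose travel is at least 1.6 rad, so the first 1.4 rad is safe. I'll log torque on the way.

```bash
python3 -m handwheel '[[0,0,0,0,0,0.14,-1],[0,0,0,0,0,0.28,-1],[0,0,0,0,0,0.42,-1],[0,0,0,0,0,0.56,-1],[0,0,0,0,0,0.7,-1]]' | sed -n 2p; python3 t.py
python3 -m handwheel '[[0,0,0,0,0,0.14,-1],[0,0,0,0,0,0.28,-1],[0,0,0,0,0,0.42,-1],[0,0,0,0,0,0.56,-1],[0,0,0,0,0,0.7,-1]]'| sed -n 2p; python3 t.py; python3 -m handwheel '[[0,0,0,0,0,0,-1]]'| sed -n 2p; python3 t.py
```

```text
position: [525.0, -79.6, 88.0]
y deg 159.7 tau tool [-0.301 -0.179  0.007] world [ 0.272  0.22  -0.007] F [0.5 0.9 6.1] j6 -0.510 eff 0.717 clk 25.975
position: [524.8, -79.4, 88.0]
y deg 119.6 tau tool [-0.693  0.02   0.075] world [ 0.593  0.36  -0.075] F [-1.6  2.9  6.6] j6 -1.210 eff 0.716 clk 26.6
position: [524.9, -79.4, 88.0]
y deg 119.8 tau tool [-0.554  0.037 -0.017] world [0.462 0.308 0.017] F [-2.   1.4  6.7] j6 -1.207 eff -0.151 clk 26.725
```

```bash
for i in 1 2 3; do :; done
python3 -m handwheel '[[0,0,0,0,0,0.14,-1],[0,0,0,0,0,0.28,-1]]' >/dev/null; python3 t.py
python3 -m handwheel '[[0,0,0,0,0,0.14,-1],[0,0,0,0,0,0.28,-1]]' >/dev/null; python3 t.py
python3 -m handwheel '[[0,0,0,0,0,0.14,-1],[0,0,0,0,0,0.28,-1]]' >/dev/null; python3 t.py
```

```text
y deg 103.6 tau tool [-0.738  0.159 -0.061] world [0.68  0.328 0.062] F [-1.3  1.9  6.6] j6 -1.490 eff 0.718 clk 26.975
y deg 87.5 tau tool [-0.79   0.46   0.026] world [ 0.81   0.426 -0.025] F [-0.8  2.9  6.7] j6 -1.770 eff 0.716 clk 27.225
y deg 71.5 tau tool [-0.75   0.645 -0.064] world [0.916 0.373 0.064] F [-0.8  2.8  7.3] j6 -2.050 eff 0.716 clk 27.475
```

```bash
python3 -m handwheel '[[0,0,0,0,0,0.14,-1],[0,0,0,0,0,0.28,-1]]' >/dev/null; python3 t.py
python3 -m handwheel '[[0,0,0,0,0,0.14,-1],[0,0,0,0,0,0.28,-1]]' >/dev/null; python3 t.py
python3 -m handwheel '[[0,0,0,0,0,0.14,-1],[0,0,0,0,0,0.28,-1]]' >/dev/null; python3 t.py
```

```text
y deg 55.4 tau tool [-0.632  0.902 -0.026] world [1.032 0.384 0.027] F [-1.6  2.8  7.4] j6 -2.330 eff 0.716 clk 27.725
y deg 39.4 tau tool [-0.456  1.054 -0.162] world [1.104 0.317 0.163] F [-1.2  3.8  6.2] j6 -2.610 eff 0.561 clk 27.975
y deg 23.4 tau tool [-0.138  1.07  -0.214] world [1.037 0.298 0.215] F [0.1 4.5 5.8] j6 -2.890 eff 0.539 clk 28.225
```

The bite came at about 2.6 rad: the j6 effort dropped 0.155 and then 0.177 N m, and the wrist moment agrees. That puts the plug 0.28–0.56 rad past the bite. I turn 0.15 more within joint 6's range, let it settle and release.

```bash
python3 -m handwheel '[[0,0,0,0,0,0.14,-1],[0,0,0,0,0,0.15,-1]]' >/dev/null; python3 t.py
python3 -m handwheel '[[0,0,0,0,0,0,-1],[0,0,0,0,0,0,0.2],[0,0,0,0,0,0,1],[0,0,0,0,0,0,1],[0,0,0,0,0,0,1],[0,0,0,0,0,0,1]]'
python3 -m handwheel '[[0,0,-0.05,0,0,0,1],[0,0,-0.11,0,0,0,1],[0,0,-0.11,0,0,0,1],[0,0,-0.11,0,0,0,1]]'
python3 t.py; python3 pl.py 524 -80; python3 -c "
from h import *
to(547.5,-260,205)"
```

```text
y deg 15.0 tau tool [-0.039  1.133 -0.177] world [1.104 0.255 0.179] F [-1.   3.2  6.5] j6 -3.037 eff -0.217 clk 28.475
clock: 29.22
position: [524.6, -79.7, 87.2]
ee_rot: [0.609, 0.793, -0.0, 0.0]
contact_force: [0.5, -0.2, 0.7]
gripper_width: 85.4
grasp_force: 0.0
clock: 29.72
position: [524.2, -79.5, 197.2]
ee_rot: [0.609, 0.793, 0.0, -0.0]
contact_force: [-0.2, 0.8, -1.0]
gripper_width: 85.6
grasp_force: 0.0
y deg 15.0 tau tool [ 0.016 -0.03   0.025] world [-0.033  0.008 -0.025] F [-0.2  0.8 -1. ] j6 -3.036 eff 0.000 clk 29.725
[524.2 -79.5 197.2] [ 0.156  0.253 -0.276 -0.    -1.042 -3.036] [-0.033  0.008 -0.025]
tool y deg 15.0
wrist 977 [524.1 -78.4] [13.4 43.3] normal deg 13.931190490722656
scene 46 [523.2 -76.1] [12.  41.2] normal deg 14.880559921264648
side 38 [517.9 -73. ] [40.7 48.3] normal deg 42.60280227661133
shift [-0.1803 -0.0238 -0.0091] rows 3.0 tilt fix [-0.0031 -0.0002  0.    ]
```

The wing normal is now at about 14.5°, matching the tool's 15°, so nothing slipped. Now to red: translate and rotate 232° CCW to y=247°, which puts j6 near 1.3 and leaves 4.4 rad clockwise.

```bash
python3 -m handwheel '[[-0.18,-0.024,-0.009,-0.003,0,-0.18,1],[-0.18,-0.024,-0.009,-0.003,0,-0.36,1],[-0.18,-0.024,-0.009,-0.003,0,-0.54,1],[-0.18,-0.024,-0.009,-0.003,0,-0.72,1],[-0.18,-0.024,-0.009,-0.003,0,-0.9,1],[-0.18,-0.024,-0.009,-0.003,0,-1.08,1],[-0.18,-0.024,-0.009,-0.003,0,-1.26,1],[-0.18,-0.024,-0.009,-0.003,0,-1.44,1],[-0.18,-0.024,-0.009,-0.003,0,-1.62,1],[-0.18,-0.024,-0.009,-0.003,0,-1.8,1]]' | sed -n 2p
python3 -m handwheel '[[0,0,0,0,0,-0.18,1],[0,0,0,0,0,-0.36,1],[0,0,0,0,0,-0.54,1],[0,0,0,0,0,-0.72,1],[0,0,0,0,0,-0.9,1],[0,0,0,0,0,-1.08,1],[0,0,0,0,0,-1.26,1],[0,0,0,0,0,-1.44,1],[0,0,0,0,0,-1.62,1],[0,0,0,0,0,-1.8,1]]' | sed -n 2p
python3 -m handwheel '[[0,0,0,0,0,-0.18,1],[0,0,0,0,0,-0.36,1],[0,0,0,0,0,-0.456,1],[0,0,0,0,0,-0.456,1],[0,0,0,0,0,-0.456,1]]'
python3 pl.py 547 -260; python3 -c "
from h import *
to(547.5,-260,87)
im=load('wrist')[0];cv2.imwrite('pics/k.png',cv2.resize(im,(800,600)))"
```

```text
position: [547.5, -259.5, 204.7]
position: [547.5, -259.5, 204.7]
clock: 33.0
position: [547.8, -259.6, 205.6]
ee_rot: [0.98, -0.197, -0.0, -0.001]
contact_force: [-0.0, 0.4, 0.4]
gripper_width: 85.5
grasp_force: 0.0
[ 547.8 -259.6  205.6] [-0.177  0.372 -0.077 -0.002 -1.122  1.353] [-0.016 -0.011  0.034]
tool y deg -112.7
wrist 913 [ 548.6 -260.8] [13.1 43. ] normal deg 67.8987045288086
scene 33 [ 547. -259.] [13.6 38.8] normal deg 65.65823364257812
side 33 [ 544.5 -251. ] [52.6 39.8] normal deg 105.82645320892334
shift [-0.0003  0.0008  0.1191] rows 2.0 tilt fix [-0.0022  0.0002 -0.    ]
```

View pics/k.png

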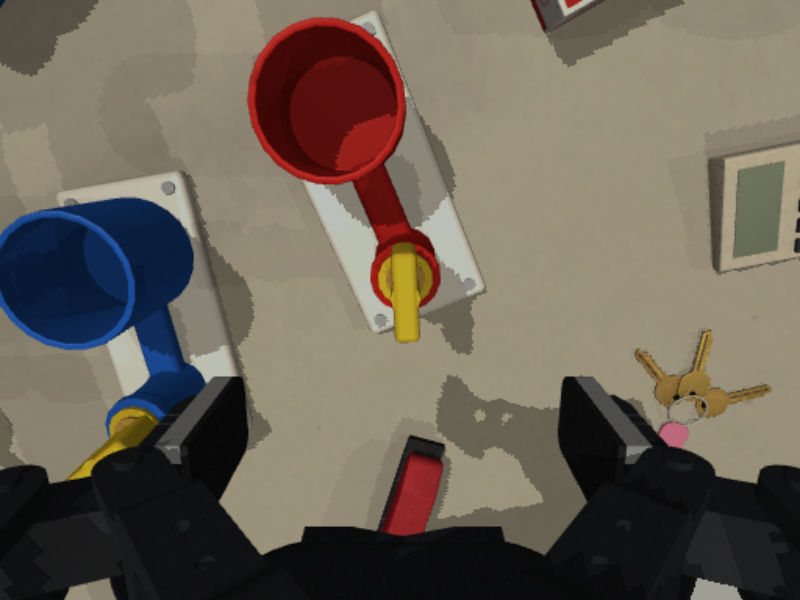

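The red wing (405,295) is aligned and centred. Descend, grip, and turn the first 1.4 rad.

```bash
python3 -m handwheel '[[0,0.0005,0.05,-0.002,0,0,1],[0,0.0005,0.1,-0.002,0,0,1],[0,0.0005,0.118,-0.002,0,0,1],[0,0.0005,0.118,-0.002,0,0,1],[0,0.0005,0.118,-0.002,0,0,-1],[0,0.0005,0.118,-0.002,0,0,-1],[0,0.0005,0.118,-0.002,0,0,-1],[0,0.0005,0.118,-0.002,0,0,-1],[0,0.0005,0.118,-0.002,0,0,-1],[0,0.0005,0.118,-0.002,0,0,-1]]'
python3 -m handwheel '[[0,0,0,0,0,0,-1],[0,0,0,0,0,0,-1],[0,0,0,0,0,0,-1]]'|tail -2;python3 t.py
python3 -m handwheel '[[0,0,0,0,0,0.14,-1],[0,0,0,0,0,0.28,-1],[0,0,0,0,0,0.42,-1],[0,0,0,0,0,0.56,-1],[0,0,0,0,0,0.7,-1]]' | sed -n 2p; python3 t.py
python3 -m handwheel '[[0,0,0,0,0,0.14,-1],[0,0,0,0,0,0.28,-1],[0,0,0,0,0,0.42,-1],[0,0,0,0,0,0.56,-1],[0,0,0,0,0,0.7,-1]]'| sed -n 2p; python3 t.py
```

```text
clock: 34.4
position: [547.8, -260.4, 89.2]
ee_rot: [0.981, -0.196, 0.0, 0.0]
contact_force: [-2.6, -2.7, 5.1]
gripper_width: 10.7
grasp_force: 61.6
gripper_width: 11.1
grasp_force: 61.6
y deg -112.6 tau tool [-0.966 -0.518  0.031] world [-0.693  0.849 -0.031] F [-4.  -2.9  5.2] j6 1.353 eff -0.004 clk 34.775
position: [548.3, -259.9, 89.1]
y deg -153.0 tau tool [-0.502 -0.135  0.001] world [-0.108  0.509 -0.001] F [-0.7 -0.3  5.8] j6 0.648 eff 0.719 clk 35.4
position: [549.1, -259.9, 89.2]
y deg 166.9 tau tool [-0.082  0.293 -0.01 ] world [-0.267  0.146  0.009] F [-0.6 -0.5  3.5] j6 -0.052 eff 0.717 clk 36.025
```

```bash
python3 -m handwheel '[[0,0,0,0,0,0.14,-1],[0,0,0,0,0,0.28,-1]]' >/dev/null; python3 t.py
python3 -m handwheel '[[0,0,0,0,0,0.14,-1],[0,0,0,0,0,0.28,-1]]' >/dev/null; python3 t.py
python3 -m handwheel '[[0,0,0,0,0,0.14,-1],[0,0,0,0,0,0.28,-1]]' >/dev/null; python3 t.py
```

```text
y deg 150.9 tau tool [ 0.28   0.37  -0.027] world [-0.459 -0.065  0.025] F [-0.1 -1.4  3.6] j6 -0.332 eff 0.716 clk 36.275
y deg 134.9 tau tool [ 0.54   0.341 -0.002] world [-0.623 -0.14  -0.001] F [ 1.  -2.4  2.7] j6 -0.612 eff 0.715 clk 36.525
y deg 118.8 tau tool [ 0.91   0.309 -0.005] world [-0.946 -0.168  0.001] F [ 1.4 -2.9  2. ] j6 -0.892 eff 0.713 clk 36.775
```

```bash
python3 -m handwheel '[[0,0,0,0,0,0.14,-1],[0,0,0,0,0,0.28,-1]]' >/dev/null; python3 t.py
python3 -m handwheel '[[0,0,0,0,0,0.14,-1],[0,0,0,0,0,0.28,-1]]' >/dev/null; python3 t.py
python3 -m handwheel '[[0,0,0,0,0,0.14,-1],[0,0,0,0,0,0.28,-1]]' >/dev/null; python3 t.py
```

```text
y deg 102.8 tau tool [ 1.307  0.064 -0.058] world [-1.289 -0.227  0.052] F [ 0.7 -3.8  2.2] j6 -1.172 eff 0.712 clk 37.025
y deg 86.7 tau tool [ 1.561 -0.286 -0.027] world [-1.575 -0.197  0.02 ] F [ 1.4 -5.   2.3] j6 -1.452 eff 0.711 clk 37.275
y deg 70.7 tau tool [ 1.71  -0.725 -0.057] world [-1.854 -0.119  0.05 ] F [ 0.5 -6.7  0.9] j6 -1.732 eff 0.711 clk 37.525
```

```bash
python3 -m handwheel '[[0,0,0,0,0,0.14,-1],[0,0,0,0,0,0.28,-1]]' >/dev/null; python3 t.py
python3 -m handwheel '[[0,0,0,0,0,0.14,-1],[0,0,0,0,0,0.28,-1]]' >/dev/null; python3 t.py
python3 -m handwheel '[[0,0,0,0,0,0.14,-1],[0,0,0,0,0,0.28,-1]]' >/dev/null; python3 t.py
```

```text
y deg 54.7 tau tool [ 1.721 -1.216 -0.146] world [-2.108  0.003  0.138] F [ 0.3 -6.5  1.6] j6 -2.012 eff 0.557 clk 37.775
y deg 38.6 tau tool [ 1.471 -1.657 -0.202] world [-2.213  0.115  0.194] F [ 0.5 -7.1  2. ] j6 -2.291 eff 0.537 clk 38.025
y deg 22.6 tau tool [ 1.125 -2.085 -0.23 ] world [-2.358  0.238  0.223] F [ 0.2 -8.1  1.5] j6 -2.571 eff 0.517 clk 38.275
```

The bite came within the first 0.28 rad, so red is now 0.56–0.84 rad past it. Release and retreat, then check everything.

```bash
python3 -m handwheel '[[0,0,0,0,0,0,-1],[0,0,0,0,0,0,-1],[0,0,0,0,0,0,0.2],[0,0,0,0,0,0,1],[0,0,0,0,0,0,1],[0,0,0,0,0,0,1],[0,0,0,0,0,0,1]]'
python3 -m handwheel '[[0,0,-0.05,0,0,0,1],[0,0,-0.11,0,0,0,1],[0,0,-0.17,0,0,0,1],[0,0,-0.2,0,0,0,1],[0,0,-0.2,0,0,0,1],[0,0,-0.2,0,0,0,1]]'
python3 t.py; python3 pl.py 547 -260; python3 br.py | grep -v wrist; python3 -c "
from h import *
im=load('side')[0];cv2.imwrite('pics/l.png',cv2.resize(im,(800,600)))"
```

```text
clock: 39.15
position: [548.0, -259.7, 88.4]
ee_rot: [0.553, 0.833, 0.0, 0.0]
contact_force: [-0.4, 0.1, 0.2]
gripper_width: 85.3
grasp_force: 0.0
clock: 39.9
position: [547.3, -259.5, 287.1]
ee_rot: [0.554, 0.833, 0.0, -0.001]
contact_force: [-0.3, 0.0, -0.8]
gripper_width: 85.2
grasp_force: 0.0
y deg 22.8 tau tool [0.025 0.009 0.019] world [-0.002  0.027 -0.019] F [-0.3  0.  -0.8] j6 -2.567 eff 0.000 clk 39.9
[ 547.3 -259.5  287.1] [-1.760e-01  3.210e-01  5.300e-02 -1.000e-03 -1.305e+00 -2.567e+00] [-0.002  0.027 -0.019]
tool y deg 22.8
wrist 527 [ 547.6 -260.3] [13.5 43.2] normal deg 23.188459396362305
scene 33 [ 547.  -258.9] [10.7 43.9] normal deg 25.890117645263672
side 27 [ 545.1 -252.4] [12.9 60.1] normal deg 18.922019958496094
scene 115 37 [584.6 102.6 128.5] [590.  107.7 138.9]
scene 140 49 [584.7 102.6 152.6] [590.2 107.2 164.7]
scene 165 50 [585.4 101.7 178.7] [595.5 107.2 189.4]
scene 190 13 [589.1 101.7 191.8] [593.7 106.1 194.3]
scene rim ((587.8744506835938, 98.54303741455078), 31.289188385009766)
side 115 52 [587.9 103.5 128.5] [596.7 108.3 139.7]
side 140 66 [588.1 103.6 152.7] [596.9 107.9 164.6]
side 165 62 [588.1 103.9 178.5] [595.5 107.2 189.8]
side 190 15 [589.9 100.7 193. ] [595.9 104.9 194.4]
side rim ((589.7260131835938, 97.32426452636719), 30.019468307495117)
```

View pics/l.png

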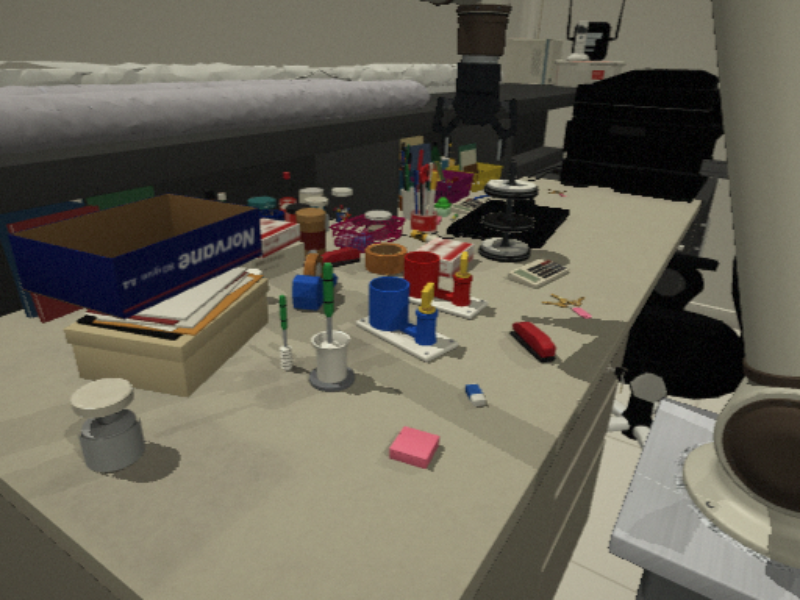

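The brush stands upright in the stand (328,330), and both plugs are turned. The pad, stapler and eraser are untouched, and there is no grey tank anywhere. Handing in.

```bash
python3 -c "
from bench import job_done
print(job_done())"
```

```text
the job is handed in; nothing more can be done
None
```

I scrubbed the blue tank and then the red one (no grey tank was there), put the brush back upright in its stand, and tightened the plugs to an estimated 0.4–0.7 rad (blue) and 0.6–0.8 rad (red) past the bite; the job is handed in, and no verdict came back.

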